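Unlatch the larger control box

TASK

Two grey control boxes lie on their backs on the electrical bench. On the larger one, push the round release button so that the T-handle pops out, then turn the handle a full quarter turn counter-clockwise (seen from above) to unlatch the cover, and let go. Leave the smaller box latched: its handle must stay down.

Things in the scene. Friction and masses are not known exactly. Their poses are not given: they have to be found in the camera images.
- big_box: larger grey box, fixed, cover up, 280 x 260 x 120 mm (x, y, z). Origin: centre of its underside, z up. A black housing on the cover, 60 mm (x) by 152 mm (y), top 140 mm above the bench, holds the T-handle in a slot and the button at its +y end. Once out, the handle turns on its vertical axis counter-clockwise seen from above, 90 degrees to a stop, with 0.1 N m friction, and stays where left.
- big_grip (a point): centre of the larger box's T-handle bar: bare metal, 80 mm long (its y), 16 wide (its x), 14 high, 12 mm stem; the point moves and turns with it. Latched: sunk in the slot, top 2 mm above the housing, cannot be gripped or turned, axes parallel to the box's, centre at (-60, -16, 135) mm in the box. Released: a spring lifts it 34 mm (4 N at the end), centre 29 mm above the housing; it stays out.
- big_release (a point): centre of the top of the larger box's release button: round, bare metal, 28 mm across, standing 10 mm above the housing, 72 mm from the handle's axis along the box's +y. Pressed straight down, 8 mm to its stop with 1 to 5 N; the handle is freed 4 to 5 mm down. It springs back up when let go; the handle stays out.
- small_grip (a point): centre of the same kind of T-handle bar on the smaller box (200 x 190 x 90 mm, same grey, same housing and button), bar centre 105 mm above the bench: leave it latched. Either box may be on either side.

How it is judged (in metres and radians):
On the way, in this order (a step that is already met when the one before it is completed fails the run):
1. the larger box's handle has popped out (at least 20 mm) (z of big_grip in the frame of big_box above 0.155 m), for 0.2 s.
2. the popped-out handle is turned a quarter turn (at least 75 degrees) (angle between the y axis of big_grip and the y axis of big_box, either way round above 1.31 rad and z of big_grip in the frame of big_box above 0.155 m), for 0.2 s.
At the end, for the whole second after the job is handed in: The larger box's T-handle stands out by at least 20 mm and is turned at least 75 degrees from its latched direction; the smaller box's handle is still down (moved less than 10 mm) (all of step 2 and distance of small_grip from where it was at the start of the episode below 0.01 m); the robot touches nothing.
It fails at once if the smaller box's handle pops out (moves more than 10 mm) (distance of small_grip from where it was at the start of the episode above 0.01 m).
It also fails if it takes over 43 s, if anything falls off the work surface, if the arm or the gripper's body presses on something with over 40 N, if the wrist force passes 120 N, or if a joint passes its speed limit or range.

ROBOT

A 6-joint arm with a two-finger parallel gripper is mounted at the origin on the work surface. World frame = base frame: x ahead of the robot, y to its left, z up, the work surface at z = 0. Lengths are in mm, angles in rad, forces in N, time in s.
With the tool pointing down it reaches from about 350 to 775 mm from the base axis. Payload 7.3 kg.
Tool frame: the origin (TCP) lies at the very end of the fingers, on their centre line; the grasp point (between the pads) lies 19 mm behind it; z points along the fingers, y is the line along which they close (so a half turn about z gives the same grasp; the last joint's range is limited). The gripper opens to 92 mm and grips with 3 to 60 N. Pads are 19 mm wide; open, the fingers measure 130 mm over their backs; the gripper's body (75 mm by 190 mm) begins 47 mm behind the grasp point.
Start: joints at [-1.272, 0.342, 1.524, -0, 1.275, -0.146], TCP at [225.92, -473.925, 226.741] pointing down, gripper open.
Joint ranges: [-2.53, 2.53], [-0.77, 2.02], [0.04, 2.7], [-1, 4.14], [0.28, 2.66], [-3.11, 3.11]. Speed limits (rad/s): [2.57, 2.57, 3.14, 3.14, 3.14, 3.14].

INTERFACE

Orientations are given as [roll, pitch, yaw] about the fixed x, y, z axes, in that order (R = Rz(yaw) Ry(pitch) Rx(roll)).
In Python, from plant import * gives the robot as it stands.
- The arm moves only by the tool arm_command, never from a script. Its arguments are lists of equal length, an entry for each row: "gripper": the finger opening in mm, from 0 to 91.8; "dp": the shift along the tool's x, y, z in units of 25 mm (1.0 is 25 mm), a list of three; "twist": the turn about the tool's z in units of 5 degrees (1.0 is 5 degrees). A call has exactly 5 rows; each row shifts and turns the commanded pose from where the row before left it, along the tool's axes as they then stand; what a row does not reach is not made up. A row lasts 1/8 s, in which the tool goes at most 62.5 mm and 10.7 degrees, less where a joint would pass 70% of its speed; a pose out of reach is approached as far as the arm can. A call is refused whole if a number of a shift passes 1 or a number of a turn 1, either way. A call with a gripper value outside its range is refused whole. The fingers move at their own pace and stop on an object; the grip force is fixed at half the most. Time passes only in rows, so rows that do not move let the fingers close, or fill a call up. It gives the time, the measured TCP pose, the force, the opening and the grip force at its end, in the units of the state.
- get_obs(): the state, without advancing time (a new reading comes with each control period).
- capture(name): name is "scene" or "top" or "wrist"; returns the picture (400x640x3 uint8, red, green, blue); there is no depth.
- get_calibration(name): a dict with "mtx" (3x3 intrinsics, pixels), "position" and "attitude" of the camera in the world; the wrist camera has in their place "mount" (4x4, takes a point from camera to tool coordinates, whose origin is the TCP and whose axes are the flange's). Camera axes: x right, y down, z forward; pixel columns grow to the right and rows downward; lengths in mm; the calibration is good to about 2 mm. The wrist camera is an equidistant fisheye: a pixel r from the principal point sees the ray r / f radians off the axis. A picture is of the moment at which its call begins: read the wrist's pose just before it. get_calibration takes no time and is no camera call.
- close_job(): hands the job in; it is judged then, once.
The state is a dict: "time": time; "joint_positions": joint angles; "dq": joint speeds; "tau": joint torques, N m; "tool_pos": TCP position; "tcp_rot": TCP orientation; "contact_force": force on the tool from outside, world axes, zero at the start; "moment": the same for the moment, N m; "grip_width": finger opening in mm; "finger_force": force on a finger pad.
Only numpy, scipy, OpenCV 4.12 (cv2) and the standard library are available. Lean on these libraries where they do the work, as an engineer would, in place of code of your own. Each camera call takes 0.05 s, during which the arm holds its last target. There are 200 camera calls.

## Working session

There is one attempt and no reset: what is moved stays moved. The work goes in short steps, Python scripts to look and compute and a tool call to move; the robot and the scene stay as the last step left them, time stands still between calls to the robot, and variables do not carry over. Pictures are saved under pics/ and viewed, at most 10 in all, crops included, and the job is handed in when it is done.

Besides the shell and the picture viewer there is one more tool, called after "Emit:" in YAML: its name, and indented under it one key for each argument. arm_command: Moves the arm, as the interface text tells. Its arguments: {"type":"object","properties":{"gripper":{"type":"array"},"dp":{"type":"array"},"twist":{"type":"array"}},"required":["gripper","dp","twist"]}

```bash
ls; mkdir -p pics
python3 - <<'E'
from plant import *
import cv2
o=get_obs();print(o)
for n in("scene","top"):
    c=get_calibration(n);print(n,c)
    cv2.imwrite(f"pics/{n}0.png",capture(n)[:,:,::-1])
print(get_calibration("wrist"))
E
```

```text
pics
{'time': 0.0, 'joint_positions': array([-1.27194135e+00,  3.42716741e-01,  1.52501329e+00, -1.27967806e-05,
        1.27539593e+00, -1.45981179e-01]), 'dq': array([ 0.00060048, -0.001126  , -0.00063981, -0.00024437,  0.00181404,
       -0.00106601]), 'tau': array([-7.15561164e-04, -4.31248212e+01, -2.44218725e+01,  7.15258392e-02,
        5.58367185e-02, -1.27423018e-04]), 'tool_pos': array([ 225.81751569, -473.50374157,  226.04936965]), 'tcp_rot': array([-3.14007388e+00, -2.10933070e-04,  4.44839735e-01]), 'contact_force': array([0.20466905, 1.4918519 , 0.97785974]), 'moment': array([ 0.02336204,  0.01224482, -0.0104671 ]), 'finger_force': 0.0, 'grip_width': 92.00769647468094}
scene {'mtx': array([[482.9605276 ,   0.        , 315.02042417],
       [  0.        , 482.9605276 , 205.6474884 ],
       [  0.        ,   0.        ,   1.        ]]), 'position': array([1045.03228317, -474.33867044,  640.18641855]), 'attitude': array([-2.21528831e+00,  1.09348848e-03,  8.32421671e-01])}
top {'mtx': array([[410.56634754,   0.        , 315.48670892],
       [  0.        , 410.56634754, 192.34948939],
       [  0.        ,   0.        ,   1.        ]]), 'position': array([395.09241189,  13.26850174, 860.46138757]), 'attitude': array([-2.96957559, -0.00416194, -1.54788142])}
{'mtx': array([[309.70691629,   0.        , 318.04888016],
       [  0.        , 309.70691629, 202.19868607],
       [  0.        ,   0.        ,   1.        ]]), 'mount': array([[ 8.82434800e-04, -9.50720639e-01, -3.10047559e-01,
         8.34136102e+01],
       [ 9.99999377e-01,  6.26868416e-04,  9.23914739e-04,
         7.00803424e-03],
       [-6.84025789e-04, -3.10048181e-01,  9.50720599e-01,
        -1.57974491e+02],
       [ 0.00000000e+00,  0.00000000e+00,  0.00000000e+00,
         1.00000000e+00]])}
```

View pics/top0.png

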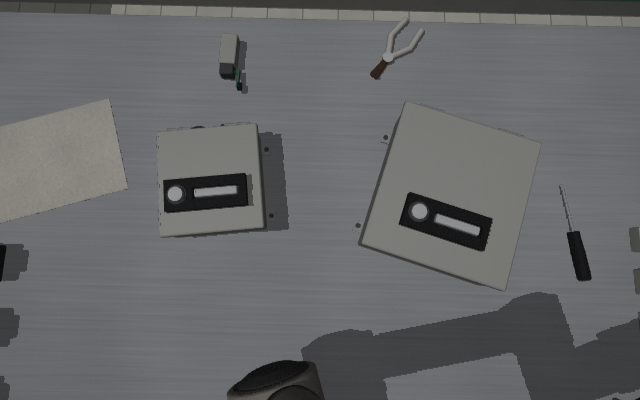

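View pics/scene0.png

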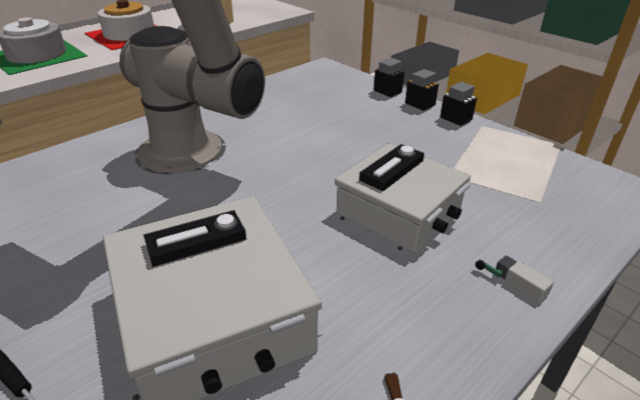

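The larger box is on the right in the top view, with its button at about (419,211) and its handle at about (457,225). The smaller box is on the left, with its button at (175,194) and handle at (215,191). In the scene view the big box's button is at about (226,221) and its handle at (182,237).

```bash
cat > h.py <<'E'
import numpy as np, cv2
from scipy.spatial.transform import Rotation as Ro
from plant import *
def ray(n,uv,z):
    c=get_calibration(n);R=Ro.from_euler('xyz',c['attitude']).as_matrix()
    d=R@np.linalg.solve(c['mtx'],[*uv,1]);p=np.array(c['position']);return p+d*(z-p[2])/d[2]
def blobs(f,x0,x1,y0,y1,th=130,amin=40):
    g=cv2.imread(f,0)[y0:y1,x0:x1];k,l,s,c=cv2.connectedComponentsWithStats((g>th).astype('u1'));
    return [(c[i]+[x0,y0],s[i]) for i in range(1,k) if s[i][4]>amin]
E
python3 - <<'E'
from h import *
for n,f,b in(("top","pics/top0.png",(404,486,198,243)),("scene","pics/scene0.png",(152,240,213,255))):
  for th in(110,150):
    for c,s in blobs(f,*b,th=th):
        print(n,th,c.round(1),s,ray(n,c,150).round(1),ray(n,c,142).round(1))
# big box cover corners, top view z=120
for p in((406,102),(540,143),(505,290),(360,244)): print(ray("top",p,120).round(1))
E
```

```text
top 110 [467.  203.5] [ 28   0  54  18 502] [ 505.  -252.5  150. ] [ 506.2 -255.5  142. ]
top 110 [419.1 210.8] [  8   6  15  15 175] [ 490.1 -168.4  150. ] [ 491.2 -170.4  142. ]
top 110 [457.3 224.3] [ 32  16  44  21 358] [ 468.2 -234.3  150. ] [ 469.  -237.1  142. ]
top 110 [419.8 237.2] [  0  29  47  16 388] [ 444.3 -168.5  150. ] [ 444.9 -170.6  142. ]
scene 110 [178.9 220. ] [  0   0  68  19 499] [ 441.8 -225.3  150. ] [ 432.  -221.2  142. ]
scene 110 [225. 220.] [ 65   1  17  14 180] [ 492.4 -170.   150. ] [ 483.4 -165.   142. ]
scene 110 [181.2 235.6] [  4  13  52  20 380] [ 479.  -242.4  150. ] [ 469.7 -238.6  142. ]
scene 110 [226.  250.4] [ 49  30  39  12 249] [ 554.9 -210.1  150. ] [ 546.9 -205.8  142. ]
scene 150 [178.9 219.9] [  0   0  67  19 455] [ 441.7 -225.2  150. ] [ 431.8 -221.1  142. ]
scene 150 [224.9 218.7] [ 65   1  17  10 134] [ 489.3 -168.2  150. ] [ 480.2 -163.2  142. ]
scene 150 [181.2 235.2] [  5  13  50  19 321] [ 478.1 -241.9  150. ] [ 468.9 -238.1  142. ]
scene 150 [226.4 250.6] [ 50  30  38  12 231] [ 555.6 -209.8  150. ] [ 547.6 -205.5  142. ]
[ 702.5 -155.3  120. ]
[ 627.6 -405.3  120. ]
[ 357.2 -324.5  120. ]
[431.7 -68.8 120. ]
```

Two views agree: button at about (490.5, -168.7), handle axis at about (469, -237.5), box yaw about -17°. I'll travel with the gripper closed, then turn to yaw 73°.

Emit:
arm_command:
  gripper: [0,0,0,0,0]
  dp:
    - [0.98,-0.43,0]
    - [0.98,-0.43,0]
    - [0.98,-0.43,0]
    - [0.98,-0.43,0]
    - [0.98,-0.43,0]
  twist: [0,0,0,0,0]

```text
time: 0.72
tool_pos: [313.7, -371.8, 226.4]
tcp_rot: [-3.141, 0.0, 0.445]
contact_force: [0.0, 0.0, 0.4]
grip_width: 46.5
finger_force: 0.0
```

Emit:
arm_command:
  gripper: [0,0,0,0,0]
  dp:
    - [0.98,-0.43,0]
    - [0.98,-0.43,0]
    - [0.98,-0.43,0]
    - [0.98,-0.43,0]
    - [0.98,-0.43,0]
  twist: [0,0,0,0,0]

```text
time: 1.35
tool_pos: [401.2, -270.6, 226.4]
tcp_rot: [-3.141, 0.0, 0.445]
contact_force: [-0.4, -0.5, -0.5]
grip_width: 0.8
finger_force: 0.0
```

Emit:
arm_command:
  gripper: [0,0,0,0,0]
  dp:
    - [0.98,-0.43,0]
    - [0.98,-0.43,0]
    - [0.98,-0.43,0]
    - [0.98,-0.43,0]
    - [0.98,-0.43,0]
  twist: [0,0,0,0,0]

```text
time: 1.98
tool_pos: [488.6, -169.4, 226.3]
tcp_rot: [-3.141, 0.001, 0.445]
contact_force: [0.3, 0.1, 0.6]
grip_width: 0.3
finger_force: 0.0
```

Emit:
arm_command:
  gripper: [0,0,0,0,0]
  dp:
    - [0,0,0]
    - [0,0,0]
    - [0,0,0]
    - [0,0,0]
    - [0,0,0]
  twist: [-0.95,-0.95,-0.95,-0.95,-0.95]

```text
time: 2.6
tool_pos: [488.0, -170.1, 226.3]
tcp_rot: [-3.141, 0.0, 0.862]
contact_force: [0.2, 0.1, -0.6]
grip_width: 0.3
finger_force: 0.0
```

Emit:
arm_command:
  gripper: [0,0,0,0,0]
  dp:
    - [0,0,0]
    - [0,0,0]
    - [0,0,0]
    - [0,0,0]
    - [0,0,0]
  twist: [-0.95,-0.95,-0.95,-0.95,-0.95]

```text
time: 3.22
tool_pos: [488.0, -170.1, 226.3]
tcp_rot: [-3.141, -0.0, 1.277]
contact_force: [-0.0, -0.1, 0.6]
grip_width: 0.4
finger_force: 0.0
```

Emit:
arm_command:
  gripper: [0,0,0,0,0]
  dp:
    - [0.08,0.08,0.7]
    - [0,0,0.9]
    - [0,0,0.8]
    - [0,0,0.4]
    - [0,0,0]
  twist: [0,0,0,0,0]

```text
time: 3.85
tool_pos: [490.5, -168.8, 156.2]
tcp_rot: [-3.14, -0.0, 1.274]
contact_force: [-0.4, 0.4, -0.8]
grip_width: 0.6
finger_force: 0.0
```

Emit:
arm_command:
  gripper: [0,0,0,0,0]
  dp:
    - [0,0,0.12]
    - [0,0,0.12]
    - [0,0,0.12]
    - [0,0,0.1]
    - [0,0,0]
  twist: [0,0,0,0,0]

```text
time: 4.47
tool_pos: [491.0, -169.0, 145.3]
tcp_rot: [3.141, 0.0, 1.274]
contact_force: [-0.3, -0.5, 2.6]
grip_width: 0.3
finger_force: 1.1
```

Contact is felt, at about 5 mm down. I'll press a little further, hold, then rise.

Emit:
arm_command:
  gripper: [0,0,0,0,0]
  dp:
    - [0,0,0.05]
    - [0,0,0.05]
    - [0,0,0]
    - [0,0,0]
    - [0,0,0]
  twist: [0,0,0,0,0]

```text
time: 5.1
tool_pos: [491.0, -169.1, 142.9]
tcp_rot: [3.141, 0.0, 1.274]
contact_force: [1.3, -0.1, 2.9]
grip_width: 0.4
finger_force: 1.5
```

Emit:
arm_command:
  gripper: [0,0,0,0,0]
  dp:
    - [0,0,-0.5]
    - [0,0,-0.9]
    - [0,0,-0.9]
    - [0,0,-0.9]
    - [0,0,-0.9]
  twist: [0,0,0,0,0]

```text
time: 5.72
tool_pos: [490.1, -168.6, 246.2]
tcp_rot: [-3.14, -0.0, 1.274]
contact_force: [0.5, -0.2, 0.1]
grip_width: 0.6
finger_force: 0.0
```

Run:
```python
from h import *
for n in("scene","top"): cv2.imwrite(f"pics/{n}1.png",capture(n)[:,:,::-1])
o=get_obs();print(o['tool_pos'],o['tcp_rot'],o['time'])
```

```text
[ 491.37290291 -169.15066713  247.69603364] [3.13787947e+00 7.75673976e-04 1.27397184e+00] 5.825
```

View pics/scene1.png

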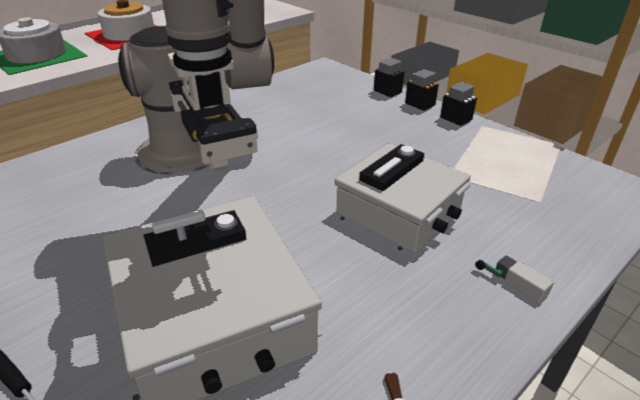

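The scene view shows the handle popped out: bar at about (179,222), stem visible, button back up at (226,220). Next I'll move over the bar, open part-way and descend.

Emit:
arm_command:
  gripper: [60,60,60,60,60]
  dp:
    - [-0.96,0,0]
    - [-0.96,0,0]
    - [-0.96,-0.03,0]
    - [0,0,0.7]
    - [0,0,0.7]
  twist: [0,0,0,0,0]

```text
time: 6.45
tool_pos: [468.1, -237.5, 208.8]
tcp_rot: [-3.14, -0.001, 1.273]
contact_force: [-0.0, -0.6, 0.1]
grip_width: 45.9
finger_force: 0.0
```

Emit:
arm_command:
  gripper: [60,60,60,60,60]
  dp:
    - [0,0,0]
    - [0,0,0.8]
    - [0,0,0.8]
    - [0,0,0.76]
    - [0,0,0]
  twist: [0,0,0,0,0]

```text
time: 7.08
tool_pos: [468.4, -237.0, 150.4]
tcp_rot: [-3.139, -0.001, 1.274]
contact_force: [0.4, 0.2, 0.4]
grip_width: 60.3
finger_force: 0.0
```

Emit:
arm_command:
  gripper: [10,10,10,10,10]
  dp:
    - [0,0,0]
    - [0,0,0]
    - [0,0,0]
    - [0,0,0]
    - [0,0,0]
  twist: [0,0,0,0,0]

```text
time: 7.7
tool_pos: [469.3, -237.7, 151.4]
tcp_rot: [3.141, 0.0, 1.274]
contact_force: [1.0, 0.8, -2.7]
grip_width: 15.8
finger_force: 30.0
```

The bar is gripped at 15.8 mm. Now I'll turn it counter-clockwise, which is negative twist.

Emit:
arm_command:
  gripper: [10,10,10,10,10]
  dp:
    - [0,0,0]
    - [0,0,0]
    - [0,0,0]
    - [0,0,0]
    - [0,0,0]
  twist: [-0.8,-0.8,-0.8,-0.8,-0.8]

```text
time: 8.32
tool_pos: [469.0, -237.6, 151.4]
tcp_rot: [3.141, 0.0, 1.625]
contact_force: [-0.0, -0.1, 0.9]
grip_width: 15.7
finger_force: 30.0
```

Emit:
arm_command:
  gripper: [10,10,10,10,10]
  dp:
    - [0,0,0]
    - [0,0,0]
    - [0,0,0]
    - [0,0,0]
    - [0,0,0]
  twist: [-0.9,-0.9,-0.9,-0.9,-0.9]

```text
time: 8.95
tool_pos: [468.7, -237.7, 151.3]
tcp_rot: [-3.141, -0.0, 2.018]
contact_force: [-2.2, -0.3, 1.4]
grip_width: 15.7
finger_force: 30.0
```

Emit:
arm_command:
  gripper: [10,10,10,10,10]
  dp:
    - [0,0,0]
    - [0,0,0]
    - [0,0,0]
    - [0,0,0]
    - [0,0,0]
  twist: [-0.95,-0.95,-0.95,-0.95,-0.95]

```text
time: 9.57
tool_pos: [468.4, -237.9, 151.3]
tcp_rot: [-3.14, -0.0, 2.433]
contact_force: [-2.9, -0.8, 1.7]
grip_width: 15.4
finger_force: 30.0
```

Emit:
arm_command:
  gripper: [10,10,10,10,10]
  dp:
    - [0,0,0]
    - [0,0,0]
    - [0,0,0]
    - [0,0,0]
    - [0,0,0]
  twist: [-0.95,-0.95,-0.95,-0.95,-0.6]

```text
time: 10.2
tool_pos: [468.3, -238.1, 151.3]
tcp_rot: [-3.14, -0.001, 2.816]
contact_force: [-3.7, -3.4, 2.0]
grip_width: 15.9
finger_force: 30.0
```

Emit:
arm_command:
  gripper: [10,10,10,10,10]
  dp:
    - [0,0,0]
    - [0,0,0]
    - [0,0,0]
    - [0,0,0]
    - [0,0,0]
  twist: [0,0,0,0,0]

```text
time: 10.82
tool_pos: [468.2, -238.1, 151.3]
tcp_rot: [-3.14, -0.001, 2.813]
contact_force: [-3.7, -3.5, 2.0]
grip_width: 15.5
finger_force: 30.0
```

The tool has turned 88°. I'll open only to 44 mm, to keep the fingers clear of the button, and then rise.

Emit:
arm_command:
  gripper: [44,44,44,44,44]
  dp:
    - [0,0,0]
    - [0,0,0]
    - [0,0,0]
    - [0,0,0]
    - [0,0,0]
  twist: [0,0,0,0,0]

```text
time: 11.45
tool_pos: [469.0, -237.5, 151.2]
tcp_rot: [-3.142, 0.0, 2.814]
contact_force: [0.3, 0.5, -0.1]
grip_width: 44.0
finger_force: 0.0
```

Emit:
arm_command:
  gripper: [44,44,44,44,44]
  dp:
    - [0,0,-0.4]
    - [0,0,-0.8]
    - [0,0,-0.9]
    - [0,0,-0.9]
    - [0,0,-0.9]
  twist: [0,0,0,0,0]

```text
time: 12.08
tool_pos: [469.0, -237.5, 250.3]
tcp_rot: [-3.141, 0.001, 2.814]
contact_force: [0.8, -0.6, -0.5]
grip_width: 43.7
finger_force: 0.0
```

Emit:
arm_command:
  gripper: [44,44,44,44,44]
  dp:
    - [0,0,-0.4]
    - [0,0,0]
    - [0,0,0]
    - [0,0,0]
    - [0,0,0]
  twist: [0,0,0,0,0]

```text
time: 12.7
tool_pos: [468.8, -237.4, 258.2]
tcp_rot: [3.141, -0.001, 2.814]
contact_force: [0.3, -0.6, 0.4]
grip_width: 44.2
finger_force: 0.0
```

Run:
```python
from h import *
cv2.imwrite("pics/scene2.png",capture("scene")[:,:,::-1])
o=get_obs();print(o['tool_pos'],o['contact_force'],o['time'])
```

```text
[ 468.91065592 -237.47186175  258.35254591] [0.21739919 0.87960249 0.35783909] 12.75
```

View pics/scene2.png

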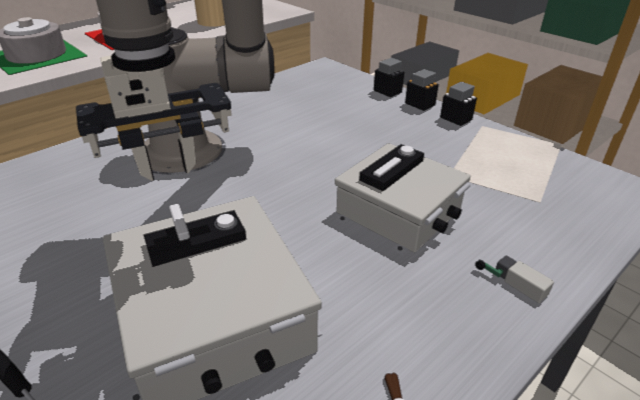

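The handle is out and stands crosswise, at about (180,222). The smaller box's handle is still down at (388,167), and the gripper is clear of everything.

```bash
python3 -c "
from plant import *
print(close_job())"
```

```text
the job is handed in; nothing more can be done
None
```

The job is handed in at about 12.8 s: the larger box's handle popped out and was turned about 88° counter-clockwise, the smaller box was left latched, and the arm is clear; the hand-in returned no verdict.

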